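Wedge the rocking slide cabinet

ROBOT

A 6-joint arm with a two-finger parallel gripper is mounted at the origin on the work surface. World frame = base frame: x ahead of the robot, y to its left, z up, the work surface at z = 0. Lengths are in m, angles in degrees, forces in N, time in s.
With the tool pointing down it reaches from about 0.4 to 0.825 m from the base axis. Payload 7 kg.
Tool frame: the origin (TCP) lies at the very end of the fingers, on their centre line; the grasp point (between the pads) lies 19 mm behind it (r.hold_point_z is the distance from the TCP to the grasp point, in m); x points along the fingers, y is the direction in which the jaws open and shut, and the axes are right-handed (so a half turn about x gives the same grasp; the last joint's range is limited). The gripper opens to 88 mm and grips with 3 to 60 N. Pads are 19 mm wide; open, the fingers measure 130 mm over their backs; the gripper's body (78 mm by 193 mm) begins 47 mm behind the grasp point.
Start: joints at [84.173, 20.546, 0.682, 0, -70.136, -16.507], TCP at [0.257, 0.624, 0.204] pointing down, gripper open.
Joint ranges: [-176.03, 176.03], [-82.01, 121.73], [-58.28, 71.71], [-173.87, 95.51], [-174.79, -0.11], [-173.66, 173.66]. Speed limits (degrees/s): [136.94, 136.94, 172.46, 180, 180, 180].

INTERFACE

Orientations are given as [roll, pitch, yaw] about the fixed x, y, z axes, in that order (R = Rz(yaw) Ry(pitch) Rx(roll)).
In Python, from plant import r gives the robot as it stands. The module is installed in compiled form; this text tells all that it offers.
- The arm moves only by the shell command python3 -m creep 'ROWS' [FORCE]. ROWS is JSON, a list of rows, each a list of 7 numbers: the turn, a rotation vector about the tool's x, y, z in rad, then the shift along the tool's x, y, z in cm, then the opening in per cent of the stroke, from 0 (shut) to 100 (fully open). In form: [[rx, ry, rz, x, y, z, fingers], ...]. A call has 1 to 8 rows; each row shifts and turns the commanded pose from where the row before left it, along the tool's axes as they then stand; what a row does not reach is not made up. A row lasts 1/10 s, in which the tool goes at most 50 mm and 8.59 degrees, less where a joint would pass 70% of its speed; a pose out of reach is approached as far as the arm can. A call is refused whole if a number of a shift passes 5 or a number of a turn 0.15, either way. A call with a gripper value outside its range is refused whole. The fingers move at their own pace and stop on an object; FORCE is the grip in N (left out, the last holds). Time passes only in rows, so rows that do not move let the fingers close. It gives the time, the measured TCP pose, the force and the opening at its end, in the units of the state.
- r.get_state(): the state, without advancing time (a new reading comes with each control period).
- r.capture(name): name is "side" or "top" or "wrist"; returns (picture, depth): 420x560x3 uint8, blue, green, red; 420x560 float32, m along the optical axis (not along the pixel's ray), 0 where there is no reading.
- r.camera_info(name): a dict with "fovy" (degrees; the focal length in pixels is half the picture's height over the tangent of half this angle, whatever the lens; pixels are square), "cx", "cy" (the principal point, pixels), "dist_coeffs" ([k1, k2, p1, p2, k3] as OpenCV has them; the pictures are not rectified), "camera_from_world" (4x4, takes a point from world to camera coordinates). Camera axes: x right, y down, z forward; pixel columns grow to the right and rows downward; lengths in m; the calibration is good to about 2 mm. A picture is of the moment at which its call begins: read the wrist's pose just before it. camera_info takes no time and is no camera call; for the wrist camera it gives the pose at the moment of the call.
- r.close_job(): hands the job in, once; it reports no verdict.
Trained networks look in the newest picture that a camera, given by its name, has taken for a name from the list of things; names that differ only in an ending like _2 or _b are one class to them, and where a whole thing is asked for, a point or a joint stands for the part that bears it (a point fixed in the world has none). Each returns a list of dicts, best first, with "score" (0 to 1); they miss things now and then, are a little off and sometimes report something else, mostly with a low value. They report only what shows in the picture. A call takes as long as a camera call. They do not tell look-alikes from the thing itself.
- r.look_for(query, camera): "rect" ([left, top, right, bottom] in pixels, round what is visible of it).
- r.masks_of(query, camera): "pixels" (420x560 bool, what is visible of it) and "rect" ([left, top, right, bottom] in pixels, round what is visible of it).
The state is a dict: "time_s": time; "joints": joint angles; "qd": joint speeds; "joint_torque": joint torques, N m; "tcp_pos": TCP position; "eef_rot": TCP orientation; "contact_force": force on the tool from outside, world axes, zero at the start; "moment": the same for the moment, N m; "gripper_width": finger opening in m.
Only numpy, scipy, OpenCV 4.12 (cv2) and the standard library are available. Lean on these libraries where they do the work, as an engineer would, in place of code of your own. Each camera call takes 0.05 s, during which the arm holds its last target. There are 200 camera calls.

TASK

The low slide cabinet rocks because its worn foot, at the front left as the robot sees it, is too short. Without picking anything up, push the wooden wedge along the bench, thin end first, under that foot until it is just snug and the cabinet stands level and no longer rocks; do not shove the cabinet from its place, jack it up, or disturb the other things. Then test it by pressing down firmly (about 10 N) with the fingertips on the cabinet's top right above that foot, and finish while still pressing there.

Things in the scene. Friction and masses are not known exactly. Their poses are not given: they have to be found in the camera images.
- cabinet: low grey steel slide cabinet, 200 (x) by 240 (y) mm, about 3.2 kg, white drawer fronts on its -x side, facing the robot (pulls stand out 8 mm). Its box spans 18 to 78 mm above the bench on four round black rubber feet, 20 mm across and 18 mm high, at x = +-80, y = +-100 mm; that at (-80, +100) is short. Origin: under its centre, at bench level; z up
- foot_spot (a point): point fixed to the cabinet on the axis of the short foot (front left), at bench level when the cabinet is level. The short foot's rubber ends an unknown 5 to 9 mm above it; the cabinet stands level on the other three feet. Same axes as the cabinet
- press_spot (a point): point on the cabinet's flat top, 78 mm above the bench, straight above the short foot, 20 mm in from the front and left edges: press here. Unwedged, 3 to 7 N here tips the cabinet 0.04 to 0.07 rad until the short foot lands (spot sinks 5 to 9 mm); let go, it falls back level. Same axes as the cabinet
- wedge: bare wooden wedge, 110 mm long (x), 44 wide (y), 80 g; its top slopes from 17 mm high at the thick end (-x) to 3 mm at the thin end (+x, to the cabinet). Origin: centre of its underside. Lies before the short foot, up to 40 mm off line and 0.25 rad askew. Slides easily (under 1 N) until the foot meets its slope 16 to 47 mm from the thin end; then the push rises steeply. Does not slip back
- wedge_thin (a point): middle of the wedge's thin end, at its underside
- wedge_thick (a point): middle of the wedge's thick end, at its underside
- wood_bar: bystander: straight wooden bar, not tapered, 110 x 44 x 17 mm, lying in front of the cabinet's right half. Origin: centre of its underside
- slide_case: bystander: white plastic slide case, 85 x 36 x 20 mm, lying on the right half of the cabinet's top. Origin: centre of its underside
- oil_bottle: bystander: small amber bottle, 32 mm across, 62 mm high, to the left of the cabinet. Origin: centre of its underside
- flask: bystander: steel drinking flask, 72 mm across, 200 mm high, on the left. Origin: centre of its underside
- stain_jar: bystander: glass jar, 60 mm across, 75 mm high, on the left. Origin: centre of its underside
- stage_clip_tin: bystander: round flat aluminium tin, 64 mm across, 22 mm high, on the left. Origin: centre of its underside
- counter_block: bystander: black plastic tally counter, 75 x 50 x 45 mm, on the right. Origin: centre of its underside
Mind the look-alikes: they are no part of the job. Leave any orange or red look-alike of the wedge alone.

How it is judged:
By the outcome, as a careful person would: the job done as asked, in the order asked, and still so for the second after the job is handed in, while the arm keeps its last pose, push and grip.
It also fails if it takes over 51 s, if anything falls off the work surface, if the arm or the gripper's body presses on something with over 40 N, if the wrist force passes 120 N, or if a joint passes its speed limit or range.

## Working session

There is one attempt and no reset: what is moved stays moved. The work goes in short steps, Python scripts to look and compute and a shell command to move; the robot and the scene stay as the last step left them, time stands still between calls to the robot, and variables do not carry over. Pictures are saved under pics/ and viewed, about 8 in all and at most 12, crops included, and the job is handed in when it is done.

```bash
mkdir -p pics; cat > h.py <<'E'
import numpy as np, cv2
from plant import r
from scipy.spatial.transform import Rotation as R
def cap(n):
    info=r.camera_info(n); im,d=r.capture(n); return im,d,info
def K(i):
    f=210/np.tan(np.radians(i["fovy"])/2); return np.array([[f,0,i["cx"]],[0,f,i["cy"]],[0,0,1.]])
def cloud(d,i):
    """world xyz for every pixel"""
    h,w=d.shape; u,v=np.meshgrid(np.arange(w),np.arange(h))
    p=cv2.undistortPoints(np.stack([u,v],-1).reshape(-1,1,2).astype(float),K(i),np.array(i["dist_coeffs"],float)).reshape(h,w,2)
    c=np.concatenate([p*d[...,None],d[...,None]],-1)
    T=np.linalg.inv(np.array(i["camera_from_world"])); return c@T[:3,:3].T+T[:3,3]
def proj(P,i):
    T=np.array(i["camera_from_world"]); rv=cv2.Rodrigues(T[:3,:3])[0]
    return cv2.projectPoints(np.array(P,float).reshape(-1,1,3),rv,T[:3,3],K(i),np.array(i["dist_coeffs"],float))[0].reshape(-1,2)
E
python3 - <<'E'
from h import *
s=r.get_state(); print(s)
for n in ("top","side"):
    im,d,i=cap(n); cv2.imwrite(f"pics/{n}0.png",im); c=cloud(d,i)
    np.savez(f"{n}0.npz",im=im,c=c)
    for q in ("cabinet","wedge","wood_bar","oil_bottle","slide_case"):
        for m in r.masks_of(q,n)[:3]:
            px=m["pixels"]&(d>0); P=c[px]
            print(n,q,round(m["score"],2),np.round(m["rect"]),np.round(np.median(P,0),3),np.round(np.percentile(P,[2,98],axis=0),3).tolist())
E
```

```text
{'time_s': 0.0, 'joints': array([ 8.41738480e+01,  2.05921185e+01,  6.33892409e-01, -2.04145613e-02,
       -7.01351077e+01, -1.65072180e+01]), 'qd': array([-0.00296776, -0.04397475, -0.00472114, -0.00791579,  0.00637122,
        0.00822813]), 'joint_torque': array([ 4.19389371e-04, -5.82715809e+01,  2.93070495e+01,  6.99703753e+00,
        6.97188894e-03, -1.59509377e-04]), 'tcp_pos': array([0.25631946, 0.62387473, 0.20281497]), 'eef_rot': array([  94.88978856,   89.90471299, -107.45053402]), 'contact_force': array([ 0.83174018,  0.05927419, -0.06011818]), 'moment': array([-0.03374913, -0.02139673, -0.01833926]), 'gripper_width': 0.08752727413555615}
top cabinet 0.85 [247. 100. 336. 175.] [ 0.713 -0.073  0.078] [[0.617, -0.2, 0.039], [0.828, 0.037, 0.084]]
top wedge 0.83 [259. 183. 278. 221.] [ 0.533 -0.009  0.009] [[0.482, -0.041, -0.002], [0.586, 0.022, 0.021]]
top wedge 0.65 [202. 179. 223. 214.] [0.543 0.16  0.01 ] [[0.493, 0.134, -0.002], [0.593, 0.188, 0.021]]
top wedge 0.6 [216. 248. 257. 274.] [0.36  0.071 0.01 ] [[0.327, 0.021, -0.001], [0.394, 0.121, 0.02]]
top wood_bar 0.
[... 266 characters left out ...]
] [[0.629, 0.374, 0.007], [0.684, 0.432, 0.076]]
side wedge 0.88 [192. 225. 223. 255.] [0.354 0.059 0.008] [[0.322, 0.012, -0.003], [0.394, 0.119, 0.017]]
side wedge 0.8 [215. 182. 248. 207.] [0.548 0.156 0.009] [[0.492, 0.128, -0.001], [0.602, 0.192, 0.018]]
side wedge 0.74 [256. 211. 280. 238.] [ 0.52  -0.016  0.01 ] [[0.478, -0.046, 0.001], [0.582, 0.018, 0.018]]
side wood_bar 0.91 [303. 232. 338. 264.] [ 0.541 -0.204  0.014] [[0.493, -0.228, -0.003], [0.602, -0.173, 0.019]]
side slide_case 0.62 [339. 170. 356. 194.] [ 0.745 -0.14   0.097] [[0.711, -0.16, 0.08], [0.794, -0.114, 0.102]]
side slide_case 0.29 [141. 134. 172. 197.] [0.408 0.349 0.097] [[0.383, 0.333, 0.0], [0.57, 0.587, 0.2]]
```

```bash
python3 - <<'E'
from h import *
z=np.load("top0.npz"); im,c=z["im"],z["c"]
cv2.imwrite("pics/t0c.png",cv2.resize(im[90:290,170:370],(800,800),interpolation=cv2.INTER_CUBIC)[:, :][::1,::1][:600*800//600] if 0 else cv2.resize(im[90:290,170:370],(600,600),interpolation=cv2.INTER_CUBIC))
def rect(m):
    P=(c[m][:,:2]*1000).astype(np.float32); return cv2.minAreaRect(P)
X,Y,Z=c[...,0],c[...,1],c[...,2]
top=(Z>0.07)&(Z<.088)&(X>.6)&(X<.84)&(Y>-.22)&(Y<.06)
print("cab",rect(top))
m=(Z>0.004)&(Z<.03)&(X>.46)&(X<.61)&(Y>-.06)&(Y<.05)
print("wedge",rect(m)); 
for a in np.arange(.47,.61,.01):
    k=m&(abs(X-a)<.005)
    if k.any(): print(round(a,2),np.round([np.median(Z[k]),Y[k].min(),Y[k].max()],4))
E
```

```text
cab ((726.8679809570312, -81.50544738769531), (204.30130004882812, 241.50119018554688), 9.307589530944824)
wedge ((535.2977294921875, -3.9280738830566406), (149.94041442871094, 109.15593719482422), 1.3177438974380493)
0.47 [ 0.0055 -0.054   0.0431]
0.48 [ 0.0131 -0.0599  0.0491]
0.49 [ 0.0144 -0.0535  0.0434]
0.5 [ 0.015  -0.0533  0.0497]
0.51 [ 0.0123 -0.0469  0.0471]
0.52 [ 0.0119 -0.0589  0.0324]
0.53 [ 0.0092 -0.0585  0.0479]
0.54 [ 0.0092 -0.0432  0.0452]
0.55 [ 0.0083 -0.0551  0.0457]
0.56 [ 0.0069 -0.0548  0.049 ]
0.57 [ 0.0061 -0.0547  0.0431]
0.58 [ 0.007  -0.0575  0.0493]
0.59 [ 0.0063 -0.0573  0.05  ]
0.6 [ 0.0052 -0.0571  0.0259]
0.61 [ 0.0048 -0.0477  0.0413]
```

View pics/t0c.png

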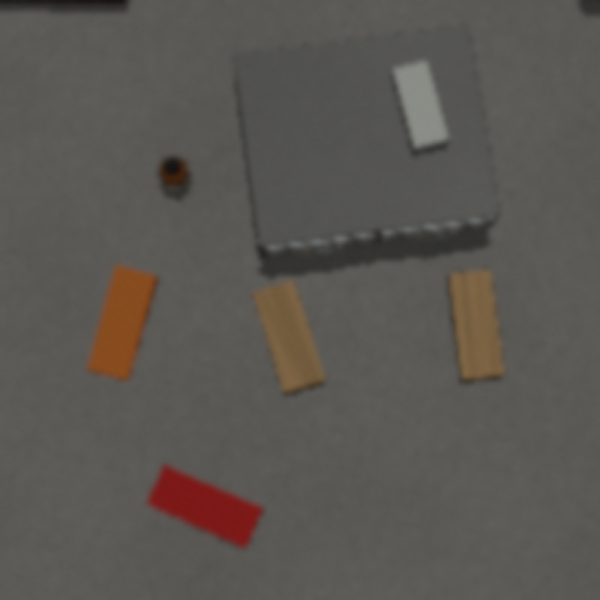

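Three wedge-like shapes (crop pixels): orange (123,322), red (205,507) and bare wood (289,335). The bare wood one is the wedge: its depth profile tapers from 15 mm to 5 mm towards the cabinet's front left, and the plain bar at (476,325) isn't tapered. Next I'll lift the arm clear and swing over for a close wrist look.

```bash
python3 - <<'E'
from h import *
s=r.get_state(); A=R.from_euler("xyz",s["eef_rot"],degrees=True).as_matrix(); print(A.round(2))
i=r.camera_info("wrist"); T=np.linalg.inv(np.array(i["camera_from_world"])); 
print("cam in tool",(A.T@(T[:3,3]-s["tcp_pos"])).round(3),"cam axes in tool\n",(A.T@T[:3,:3]).round(2),i["fovy"])
# want TCP (0.47,-0.03), tool z or y along heading
E
python3 -m creep '[[0,0,0,-5,0,0,60],[0,0,0,-5,0,0,30],[0,0,0,-4,0,0,0]]' 10
```

```text
[[ 0.   -0.38 -0.92]
 [ 0.   -0.92  0.38]
 [-1.   -0.   -0.  ]]
cam in tool [-0.181  0.    -0.078] cam axes in tool
 [[ 0.   -0.29  0.96]
 [ 1.    0.   -0.  ]
 [ 0.    0.96  0.29]] 58.2878804984842
time_s: 0.9
tcp_pos: [0.2568, 0.6244, 0.3471]
eef_rot: [-94.1, 89.9, 63.6]
contact_force: [-0.4, 1.1, 0.5]
gripper_width: 0.0693
```

```bash
cat > plan.py <<'E'
import sys; from h import *
# python3 plan.py x y z yaw_of_tool_z n  -> rows (turn, tool shift cm) from measured pose; shift taken in frame before the row's turn
def plan(p,yaw,n):
    s=r.get_state(); A=R.from_euler("xyz",s["eef_rot"],degrees=True).as_matrix()
    a=np.radians(yaw); Bz=np.array([np.cos(a),np.sin(a),0]); Bx=np.array([0,0,-1.]); B=np.stack([Bx,np.cross(Bz,Bx),Bz],1)
    w=R.from_matrix(A.T@B).as_rotvec(); d=(np.array(p)-s["tcp_pos"])*100/n
    for k in range(n):
        M=A@R.from_rotvec(w*k/n).as_matrix(); print(np.r_[w/n,M.T@d].round(3).tolist())
if __name__=="__main__": v=list(map(float,sys.argv[1:])); plan(v[:3],v[3],int(v[4]))
E
python3 plan.py .54 -.03 .30 197 16
```

```text
[-0.043, -0.0, 0.0, 0.288, 3.112, -3.191]
[-0.043, -0.0, 0.0, 0.288, 3.246, -3.055]
[-0.043, -0.0, 0.0, 0.288, 3.374, -2.913]
[-0.043, -0.0, 0.0, 0.288, 3.496, -2.765]
[-0.043, -0.0, 0.0, 0.289, 3.611, -2.613]
[-0.043, -0.0, 0.0, 0.289, 3.72, -2.456]
[-0.043, -0.0, 0.0, 0.289, 3.822, -2.294]
[-0.043, -0.0, 0.0, 0.29, 3.916, -2.128]
[-0.043, -0.0, 0.0, 0.29, 4.004, -1.958]
[-0.043, -0.0, 0.0, 0.291, 4.084, -1.784]
[-0.043, -0.0, 0.0, 0.291, 4.157, -1.608]
[-0.043, -0.0, 0.0, 0.291, 4.222, -1.428]
[-0.043, -0.0, 0.0, 0.292, 4.279, -1.246]
[-0.043, -0.0, 0.0, 0.292, 4.329, -1.061]
[-0.043, -0.0, 0.0, 0.293, 4.37, -0.874]
[-0.043, -0.0, 0.0, 0.294, 4.404, -0.686]
```

```bash
python3 -m creep '[[-0.043,0,0,0.1,3.1,-3.2,0],[-0.043,0,0,0.1,3.25,-3.05,0],[-0.043,0,0,0.1,3.4,-2.9,0],[-0.043,0,0,0.1,3.5,-2.75,0],[-0.043,0,0,0.1,3.6,-2.6,0],[-0.043,0,0,0.1,3.7,-2.45,0],[-0.043,0,0,0.3,3.8,-2.3,0],[-0.043,0,0,0.3,3.9,-2.1,0]]'
python3 -m creep '[[-0.043,0,0,0.5,4,-1.95,0],[-0.043,0,0,0.5,4.1,-1.8,0],[-0.043,0,0,0.5,4.15,-1.6,0],[-0.043,0,0,0.5,4.2,-1.4,0],[-0.043,0,0,0.5,4.3,-1.25,0],[-0.043,0,0,0.5,4.3,-1.05,0],[-0.043,0,0,0.5,4.35,-0.9,0],[-0.043,0,0,0.5,4.4,-0.7,0]]'
python3 -m creep '[[0,0,0,0,0,0,0],[0,0,0,0,0,0,0]]'
cat > look.py <<'E'
import sys; from h import *
def seg(n="wrist",save=None):
    im,d,i=cap(n); c=cloud(d,i); s=r.get_state()
    if save: cv2.imwrite(f"pics/{save}.png",im)
    out={}
    for q in ("wedge","cabinet"):
        for m in r.masks_of(q,n)[:3]:
            px=m["pixels"]&(d>0); P=c[px]; col=im[px].mean(0)
            if q=="wedge": P=P[(P[:,2]>-.01)&(P[:,2]<.03)]
            else: P=P[(P[:,2]>.07)&(P[:,2]<.09)]
            if len(P)<50: continue
            (cx,cy),wh,a=cv2.minAreaRect((P[:,:2]*1000).astype(np.float32))
            print(q,round(m["score"],2),np.round(m["rect"]),"bgr",col.round(),"rect",np.round([cx,cy,*wh,a],1))
    np.savez("last.npz",im=im,d=d,c=c,T=i["camera_from_world"])
    return im,d,i,c
if __name__=="__main__": seg(sys.argv[1],sys.argv[2])
E
python3 look.py wrist w1
```

```text
time_s: 1.7
tcp_pos: [0.3979, 0.2959, 0.3321]
eef_rot: [-121.6, 89.9, 56.0]
contact_force: [0.6, 0.8, -0.0]
gripper_width: 0.0052
time_s: 2.5
tcp_pos: [0.5399, -0.0307, 0.292]
eef_rot: [-179.7, 89.9, 17.5]
contact_force: [0.3, -0.1, -0.0]
gripper_width: 0.0006
time_s: 2.7
tcp_pos: [0.5394, -0.03, 0.2913]
eef_rot: [-6.6, 89.9, -169.7]
contact_force: [-0.3, 0.8, -0.8]
gripper_width: 0.0
wedge 0.93 [135. 236. 195. 268.] bgr [ 22.  23. 148.] rect [369.5  88.5  72.2  48.1  68.5]
wedge 0.8 [248. 122. 286. 208.] bgr [131. 194. 228.] rect [536.4  -9.7 110.4  45.6  18.4]
wedge 0.68 [106.  72. 175. 171.] bgr [ 44. 145. 243.] rect [546.2 162.5  51.  111.6  77. ]
cabinet 0.88 [261.   0. 517. 130.] bgr [177. 180. 186.] rect [691.6 -87.7 132.2 240.4  10. ]
```

View pics/w1.png

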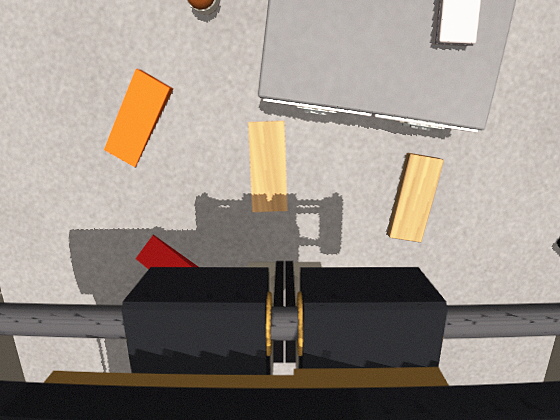

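The wedge is at px (267,165), with the fingers tapering to thin tips at (285,265). The cabinet's front-left corner is at (261,97). Next I'll fit the cabinet edges and the fingertip geometry.

```bash
cat > fit.py <<'E'
from h import *
def cab(c,im):
    X,Y,Z=c[...,0],c[...,1],c[...,2]; top=(Z>.073)&(Z<.083)&(X>.55)&(X<.85)&(Y>-.25)&(Y<.1)
    n,l,st,_=cv2.connectedComponentsWithStats(top.astype(np.uint8)); k=1+st[1:,4].argmax(); P=c[l==k][:,:2]
    a=np.radians(9.5)
    for _ in range(3):
        ex=np.array([np.cos(a),np.sin(a)]); ey=np.array([-ex[1],ex[0]]); u,v=P@ex,P@ey
        b=np.round(v/.005).astype(int); B=[x for x in np.unique(b) if (b==x).sum()>10][2:-2]
        f=np.array([[np.median(v[b==x]),np.percentile(u[b==x],1)] for x in B]); s=np.polyfit(f[:,0],f[:,1],1)[0]
        g=np.round(u/.005).astype(int); G=[x for x in np.unique(g) if (g==x).sum()>10][2:-4]
        h=np.array([[np.median(u[g==x]),np.percentile(v[g==x],99)] for x in G]); t=np.polyfit(h[:,0],h[:,1],1)[0]
        print("yaw",np.degrees(a).round(2),"front slope",np.degrees(-s).round(2),"left",np.degrees(t).round(2), "zmed",np.median(Z[l==k]).round(4)); a+=-s
    F,L=np.median(f[:,1]),np.median(h[:,1]); p=(F+.02)*ex+(L-.02)*ey
    print("corner",((F)*ex+L*ey).round(4),"press_spot",p.round(4),"Ywidth",(np.percentile(v,99.7)-np.percentile(v,.3)).round(4)); return p,np.degrees(a)
E
python3 - <<'E'
from fit import *
z=np.load("last.npz"); c,im,d=z["c"],z["im"],z["d"]
cab(c,im)
s=r.get_state(); A=R.from_euler("xyz",s["eef_rot"],degrees=True).as_matrix(); print(A.round(3))
q=(c-s["tcp_pos"])@A
m=(d>0)&(q[...,0]<.005)&(q[...,0]>-.12)&(abs(q[...,2])<.06)&(abs(q[...,1])<.1)
for lo in np.arange(-.10,.005,.008):
    k=m&(q[...,0]>=lo)&(q[...,0]<lo+.008)
    if k.sum()>5: print(round(lo,3),k.sum(),(np.percentile(q[k],[2,98],axis=0)*1000).round(0)[:,1:].tolist())
E
```

```text
yaw 9.5 front slope -0.16 left -30.82 zmed 0.0784
yaw 9.34 front slope -0.0 left -29.79 zmed 0.0784
yaw 9.34 front slope -0.0 left -29.79 zmed 0.0784
corner [0.6112 0.0177] press_spot [0.6342 0.0012] Ywidth 0.2371
[[ 0.001  0.294 -0.956]
 [ 0.    -0.956 -0.294]
 [-1.    -0.    -0.001]]
-0.1 3760 [[-79.0, -38.0], [82.0, -2.0]]
-0.092 818 [[-80.0, -27.0], [83.0, 2.0]]
-0.084 56 [[-2.0, -4.0], [5.0, 6.0]]
-0.076 429 [[-2.0, 1.0], [5.0, 10.0]]
-0.068 163 [[-2.0, -10.0], [5.0, 10.0]]
-0.06 240 [[-3.0, -11.0], [6.0, -8.0]]
-0.052 167 [[-2.0, -10.0], [5.0, -8.0]]
-0.044 355 [[-4.0, -11.0], [8.0, -4.0]]
-0.036 397 [[-13.0, -11.0], [16.0, -8.0]]
-0.028 135 [[-13.0, -11.0], [16.0, -8.0]]
```

```bash
python3 plan.py .456 -.029 .04 189.35 6
```

```text
[0.023, -0.0, 0.0, 4.201, -0.394, 1.334]
[0.023, -0.0, 0.0, 4.201, -0.364, 1.342]
[0.023, -0.0, 0.0, 4.201, -0.334, 1.349]
[0.023, -0.0, 0.0, 4.201, -0.303, 1.356]
[0.023, -0.0, 0.0, 4.202, -0.273, 1.362]
[0.023, -0.0, 0.0, 4.202, -0.242, 1.368]
```

```bash
python3 -m creep '[[0.023,0,0,4.2,-0.4,1.5,23],[0.023,0,0,4.2,-0.36,1.5,23],[0.023,0,0,4.2,-0.33,1.5,23],[0.023,0,0,4.2,-0.3,1.4,23],[0.023,0,0,4.2,-0.27,1.3,23],[0.023,0,0,4.2,-0.24,1,23],[0,0,0,0,0,0,23],[0,0,0,0,0,0,23]]'
python3 plan.py .456 -.029 .007 189.35 2; python3 -c "
from h import *
print(r.get_state()['tcp_pos'],r.get_state()['contact_force'])"
```

```text
time_s: 3.65
tcp_pos: [0.4561, -0.0295, 0.0408]
eef_rot: [90.1, 90.0, -80.5]
contact_force: [1.0, 0.7, 0.0]
gripper_width: 0.0204
[0.0, -0.0, -0.0, 1.691, -0.028, 0.001]
[0.0, -0.0, -0.0, 1.691, -0.028, 0.001]
[ 0.45610068 -0.02953301  0.04082839] [0.9767616  0.70023802 0.01489423]
```

```bash
python3 -m creep '[[0,0,0,1.7,0,0,23],[0,0,0,1.6,0,0,23],[0,0,0,0,0,-0.5,23],[0,0,0,0,0,-0.5,23],[0,0,0,0,0,-0.5,23],[0,0,0,0,0,-0.5,23],[0,0,0,0,0,-0.4,23],[0,0,0,0,0,0,23]]'
python3 look.py wrist w2
```

```text
time_s: 4.45
tcp_pos: [0.4799, -0.0264, 0.0071]
eef_rot: [-179.3, 90.0, 9.9]
contact_force: [-0.0, -0.1, 0.2]
gripper_width: 0.02
wedge 0.94 [199.  22. 330. 262.] bgr [128. 193. 231.] rect [532.4 -10.5 118.7  47.4  17.8]
wedge 0.88 [ 22. 334.  88. 386.] bgr [ 19.  20. 139.] rect [381.5  99.4  40.8  33.7  69.2]
```

View pics/w2.png

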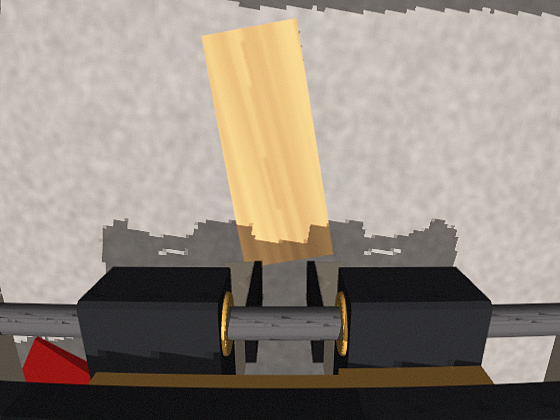

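The wedge hasn't turned yet: its thick-left corner at (243,265) is just at the left fingertip. I'll keep going.

```bash
python3 -m creep '[[0,0,0,0,0,-0.3,23],[0,0,0,0,0,-0.4,23],[0,0,0,0,0,-0.4,23],[0,0,0,0,0,-0.4,23],[0,0,0,0,0,0,23]]'
python3 look.py wrist w3
```

```text
time_s: 5.1
tcp_pos: [0.4945, -0.024, 0.0067]
eef_rot: [170.1, 90.0, -0.8]
contact_force: [0.1, -0.7, -0.2]
gripper_width: 0.0199
wedge 0.9 [200.  53. 329. 290.] bgr [123. 185. 223.] rect [531.5 -10.7 120.5  45.8  19.2]
wedge 0.77 [ 32. 358.  86. 387.] bgr [ 18.  19. 127.] rect [396.6 101.7  16.8  36.6   7.9]
wedge 0.61 [ 0. 12.  8. 43.] bgr [14. 42. 98.] rect [587.7 126.6   3.3  11.9  87. ]
```

View pics/w3.png

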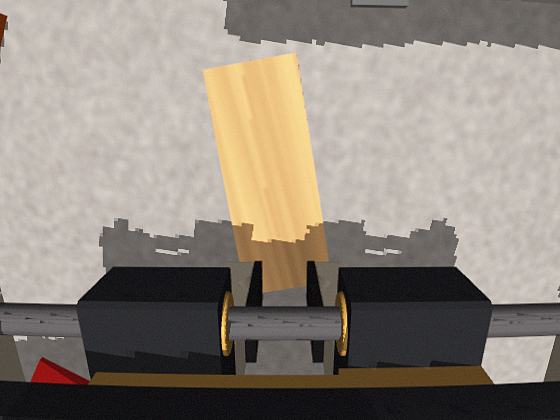

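The fingers have passed over the wedge without touching it, so their ends sit higher than the TCP reading suggests. I'll check with the side camera and depth.

```bash
python3 - <<'E'
from h import *
s=r.get_state(); print(s["tcp_pos"],s["contact_force"],s["joints"].round(2))
z=np.load("last.npz"); c,d=z["c"],z["d"]
A=R.from_euler("xyz",s["eef_rot"],degrees=True).as_matrix()
for col in (248,265,285,310,320):
    print(col,[(rw,(((c[rw,col]-s["tcp_pos"])@A)*1000).round(0).astype(int).tolist()) for rw in range(225,330,12)])
im,d,i=cap("side"); c=cloud(d,i); print("side cam",np.linalg.inv(np.array(i["camera_from_world"]))[:3,3].round(2), proj(s["tcp_pos"],i).round(0), proj(s["tcp_pos"]*[1,1,0],i).round(0))
u,v=proj(s["tcp_pos"],i)[0].astype(int); cv2.imwrite("pics/s1.png",cv2.resize(im[v-80:v+40,u-80:u+80],(800,600),interpolation=cv2.INTER_CUBIC))
E
```

```text
[ 0.49362936 -0.02421068  0.00663868] [-0.04630771 -0.24015098 -0.46726329] [ 20.02  16.72 -35.72  -0.   -37.58  79.15]
248 [(225, [-7, -18, -22]), (237, [-6, -18, -15]), (249, [-8, -18, -10]), (261, [-9, -18, -4]), (273, [-39, -15, -11]), (285, [-44, -15, -8]), (297, [-58, -14, -10]), (309, [-103, -9, -32]), (321, [-106, -9, -31])]
265 [(225, [-6, -10, -22]), (237, [-8, -10, -16]), (249, [-8, -10, -10]), (261, [-8, -10, -3]), (273, [-9, -10, 3]), (285, [-11, -10, 9]), (297, [6, -11, 25]), (309, [-104, -5, -33]), (321, [-105, -5, -30])]
285 [(225, [-7, 0, -22]), (237, [-8, 0, -16]), (249, [-8, 0, -10]), (261, [-9, 0, -4]), (273, [-9, 0, 3]), (285, [-10, 0, 9]), (297, [7, 0, 25]), (309, [-103, 0, -32]), (321, [-107, 0, -31])]
310 [(225, [-8, 12, -22]), (237, [-7, 12, -16]), (249, [-8, 12, -10]), (261, [-25, 11, -11]), (273, [-36, 11, -10]), (285, [-47, 10, -10]), (297, [-52, 10, -7]), (309, [-103, 6, -32]), (321, [-106, 6, -31])]
320 [(225, [-7, 17, -22]), (237, [-8, 17, -16]), (249, [-9, 17, -10]), (261, [-9, 17, -4]), (273, [-40, 14, -12]), (285, [-42, 14, -7]), (297, [-57, 13, -10]), (309, [-103, 8, -32]), (321, [-106, 8, -30])]
side cam [-0.26 -0.8   0.95] [[262. 229.]] [[262. 231.]]
```

View pics/s1.png

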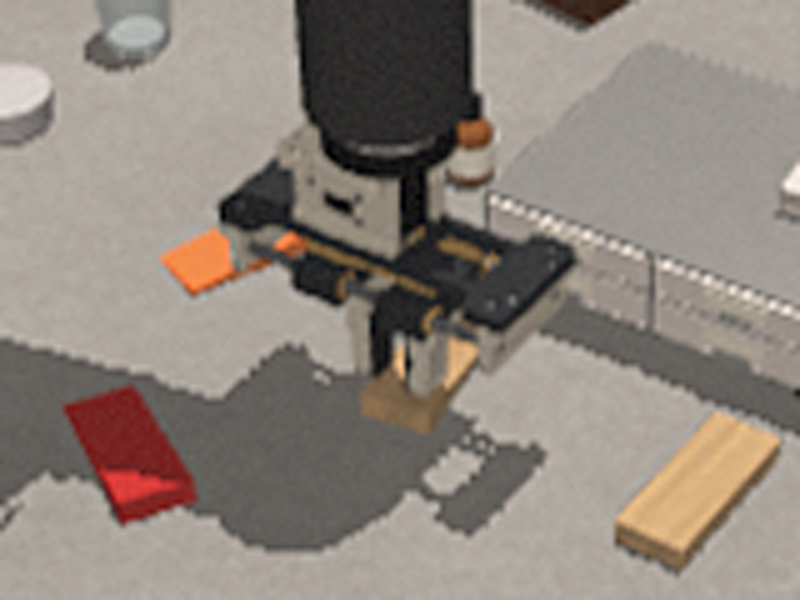

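```bash
python3 -c "
from plant import r; print(r.hold_point_z)"
python3 -m creep '[[0,0,0,-1,0,2,23],[0,0,0,0,0,1.9,23],[0,0,0,1,0,0,23],[0,0,0,0.4,0,0,23],[0,0,0,0.4,0,0,23],[0,0,0,0,0,0,23]]'
```

```text
0.0188
time_s: 5.9
tcp_pos: [0.4554, -0.0304, -0.002]
eef_rot: [13.5, 89.9, -157.3]
contact_force: [-0.0, 0.5, 0.5]
gripper_width: 0.0201
```

```bash
python3 -m creep '[[0,0,0,0.4,0,0,23],[0,0,0,0.4,0,0,23],[0,0,0,0,0,0,23]]';python3 -m creep '[[0,0,0,0.3,0,0,23],[0,0,0,0,0,0,23]]';python3 -m creep '[[0,0,0,0.2,0,0,23],[0,0,0,0,0,0,23]]';
```

```text
time_s: 6.2
tcp_pos: [0.455, -0.0305, -0.0099]
eef_rot: [8.1, 89.9, -162.7]
contact_force: [0.1, 0.2, -0.4]
gripper_width: 0.0203
time_s: 6.4
tcp_pos: [0.4552, -0.0304, -0.0125]
eef_rot: [9.5, 90.0, -161.3]
contact_force: [0.4, 0.6, 0.3]
gripper_width: 0.0202
time_s: 6.6
tcp_pos: [0.4552, -0.0304, -0.0144]
eef_rot: [4.6, 90.0, -166.2]
contact_force: [0.2, 0.1, 0.0]
gripper_width: 0.0201
```

```bash
python3 - <<'E'
from h import *
s=r.get_state(); A=R.from_euler("xyz",s["eef_rot"],degrees=True).as_matrix()
im,d,i=cap("wrist"); c=cloud(d,i)
q=(c-s["tcp_pos"])@A
for col in (240,248,256,310,318,325):
    print(col,[(rw,(q[rw,col]*1000).round(0).astype(int).tolist(),round(float(c[rw,col,2])*1000)) for rw in range(229,281,8)])
E
```

```text
240 [(229, [-33, -19, -28], 19), (237, [-14, -21, -17], 0), (245, [-15, -21, -14], 1), (253, [-15, -21, -10], 1), (261, [-15, -21, -5], 0), (269, [-36, -19, -11], 22), (277, [-44, -18, -11], 29)]
248 [(229, [-32, -15, -27], 18), (237, [-15, -17, -18], 1), (245, [-14, -17, -13], 0), (253, [-14, -18, -9], 0), (261, [-14, -18, -5], 0), (269, [-35, -16, -11], 21), (277, [-43, -15, -11], 29)]
256 [(229, [-31, -12, -27], 16), (237, [-14, -13, -17], 0), (245, [-15, -14, -14], 0), (253, [-15, -14, -9], 0), (261, [-24, -13, -9], 9), (269, [-32, -12, -9], 17), (277, [-40, -12, -9], 25)]
310 [(229, [-14, 12, -21], 0), (237, [-15, 12, -18], 1), (245, [-15, 12, -14], 1), (253, [-15, 12, -10], 1), (261, [-23, 12, -9], 9), (269, [-33, 11, -9], 18), (277, [-39, 11, -9], 25)]
318 [(229, [-14, 16, -21], -1), (237, [-15, 16, -18], 1), (245, [-14, 16, -13], 0), (253, [-16, 16, -10], 1), (261, [-15, 16, -6], 1), (269, [-35, 14, -10], 21), (277, [-41, 14, -10], 27)]
325 [(229, [-14, 19, -21], 0), (237, [-15, 19, -18], 1), (245, [-15, 19, -14], 0), (253, [-15, 19, -9], 0), (261, [-15, 19, -5], 0), (269, [-36, 17, -11], 21), (277, [-43, 16, -11], 29)]
```

Depth shows the thin finger pads actually end about 22 mm short of the reported TCP, so real tip height = TCP z + 22 mm. I'll go 3 mm lower, widen the stance and push.

```bash
python3 -m creep '[[0,0,0,0.3,-0.3,0,34],[0,0,0,0,0,-0.4,34],[0,0,0,0,0,-0.5,34],[0,0,0,0,0,-0.5,34],[0,0,0,0,0,-0.5,34],[0,0,0,0,0,-0.5,34],[0,0,0,0,0,-0.5,34],[0,0,0,0,0,0,34]]'
python3 look.py wrist w4
```

```text
time_s: 7.45
tcp_pos: [0.4844, -0.0226, -0.0173]
eef_rot: [177.3, 90.0, 6.5]
contact_force: [1.0, -0.0, 0.2]
gripper_width: 0.0299
wedge 0.64 [210.   2. 348. 269.] bgr [125. 189. 230.] rect [545.3 -12.8 115.9  48.9  14.5]
```

View pics/w4.png

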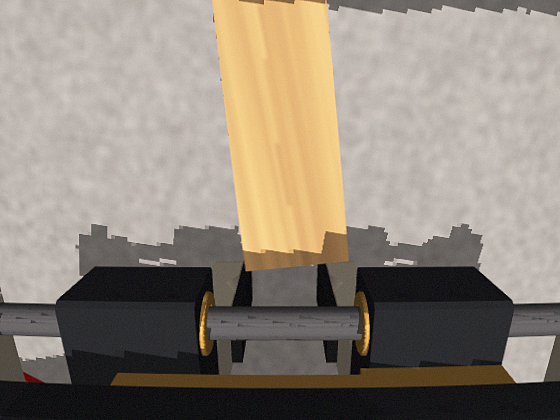

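```bash
python3 -m creep '[[0,0,0,0,0,-0.4,34],[0,0,0,0,0,-0.4,34],[0,0,0,0,0,-0.4,34],[0,0,0,0,0,0,34]]'
cat > wl.py <<'E'
from h import *
im,d,i=cap("wrist"); c=cloud(d,i); s=r.get_state(); A=R.from_euler("xyz",s["eef_rot"],degrees=True).as_matrix()
b=im.astype(int); Z=c[...,2]
m=(d>0)&(Z>.001)&(Z<.024)&(b[...,2]-b[...,0]>35)&(b[...,1]-b[...,0]>20)&(abs(c[...,0]-s["tcp_pos"][0]-.06)<.09)
n,l,st,_=cv2.connectedComponentsWithStats(m.astype(np.uint8)); m=l==1+st[1:,4].argmax()
P=c[m]; (cx,cy),wh,a=cv2.minAreaRect((P[:,:2]*1000).astype(np.float32)); print("rect",np.round([cx,cy,*wh,a],1))
# axis from mid of left/right edges per row
mids=[]
for rw in range(5,255,6):
    k=np.where(m[rw])[0]
    if len(k)>40: mids.append([*c[rw,k[2],:2],*c[rw,k[-3],:2]])
M=np.array(mids)*1000
for e in (M[:,:2],M[:,2:]): p=np.polyfit(e[:,0],e[:,1],1); print("edge heading",np.degrees(np.arctan(p[0])).round(1),"y at x=632",np.polyval(p,632).round(1))
print("tcp",s["tcp_pos"].round(4),"F",s["contact_force"].round(1),"xrange",(np.percentile(P[:,0],[1,99])*1000).round(0))
cv2.imwrite("pics/wl.png",im)
E
python3 wl.py
```

```text
time_s: 8.0
tcp_pos: [0.4961, -0.0207, -0.0172]
eef_rot: [178.1, 90.0, 7.3]
contact_force: [0.3, -0.1, -0.5]
gripper_width: 0.0298
rect [558.9 -13.6 110.2  48.1  11.1]
edge heading 12.2 y at x=632 24.3
edge heading 12.0 y at x=632 -18.8
tcp [ 0.4957 -0.0208 -0.0173] F [-0.5 -0.   0.7] xrange [507. 612.]
```

The wedge axis now passes through the foot (y = 2.8 mm at x = 632, heading about 12°). I'll back off a little, square the fingers up behind it on the axis, then push straight.

```bash
python3 -m creep '[[0,0,0,0,0,0.5,34],[-0.046,0,0,0,0.5,0,34],[0,0,0,0,0,-0.3,34],[0,0,0,0,0,-0.3,34],[0,0,0,0,0,-0.4,34],[0,0,0,0,0,-0.4,34],[0,0,0,0,0,-0.4,34],[0,0,0,0,0,0,34]]'
python3 wl.py
```

```text
time_s: 8.85
tcp_pos: [0.5096, -0.0226, -0.0173]
eef_rot: [175.0, 90.0, 6.8]
contact_force: [0.5, -0.5, 0.6]
gripper_width: 0.0298
rect [569.4 -11.7 103.2  48.8  10.7]
edge heading 12.0 y at x=632 23.9
edge heading 12.9 y at x=632 -17.5
tcp [ 0.5092 -0.0227 -0.0173] F [-0.9 -0.1 -0.3] xrange [520. 616.]
```

View pics/wl.png

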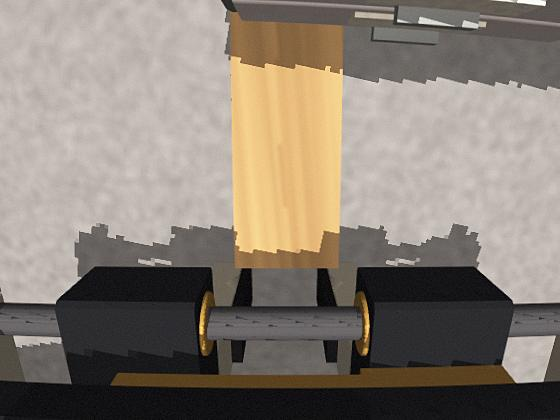

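```bash
python3 -m creep '[[0,0,0,0,0,-0.3,34],[0,0,0,0,0,-0.3,34],[0,0,0,0,0,-0.2,34],[0,0,0,0,0,-0.2,34],[0,0,0,0,0,0,34]]'; for k in 1; do python3 -m creep '[[0,0,0,0,0,-0.15,34],[0,0,0,0,0,-0.15,34],[0,0,0,0,0,0,34]]'; python3 -m creep '[[0,0,0,0,0,-0.15,34],[0,0,0,0,0,-0.15,34],[0,0,0,0,0,0,34]]'; done
```

```text
time_s: 9.4
tcp_pos: [0.5189, -0.0208, -0.0172]
eef_rot: [-179.8, 90.0, 12.0]
contact_force: [0.3, -0.5, 0.0]
gripper_width: 0.0299
time_s: 9.7
tcp_pos: [0.5218, -0.0202, -0.0172]
eef_rot: [177.7, 90.0, 9.5]
contact_force: [0.4, 0.1, 0.4]
gripper_width: 0.0298
time_s: 10.0
tcp_pos: [0.5248, -0.0195, -0.0172]
eef_rot: [179.4, 90.0, 11.2]
contact_force: [-0.6, 0.4, -0.5]
gripper_width: 0.0297
```

```bash
for k in 1; do python3 -m creep '[[0,0,0,0,0,-0.15,34],[0,0,0,0,0,-0.15,34]]'; python3 -m creep '[[0,0,0,0,0,-0.15,34],[0,0,0,0,0,-0.15,34]]';python3 -m creep '[[0,0,0,0,0,-0.15,34],[0,0,0,0,0,-0.15,34]]'; done | grep -E "tcp_pos|force"
```

```text
tcp_pos: [0.5274, -0.019, -0.0172]
contact_force: [-0.7, -0.1, -0.6]
tcp_pos: [0.5304, -0.0184, -0.0173]
contact_force: [-1.0, -0.2, 0.6]
tcp_pos: [0.5334, -0.0178, -0.0172]
contact_force: [-0.8, -0.1, -0.3]
```

```bash
python3 wl.py
```

```text
rect [579.3  -8.6  73.5  48.5  12. ]
edge heading 12.0 y at x=632 23.8
edge heading 14.2 y at x=632 -16.4
tcp [ 0.5337 -0.0177 -0.0172] F [0.5 0.2 0.1] xrange [543. 614.]
```

```bash
(python3 -m creep '[[0,0,0,0,0,-0.1,34],[0,0,0,0,0,-0.1,34]]'; python3 -m creep '[[0,0,0,0,0,-0.1,34],[0,0,0,0,0,-0.1,34]]';python3 -m creep '[[0,0,0,0,0,-0.1,34],[0,0,0,0,0,-0.1,34]]') | grep -E "tcp_pos|force"
```

```text
tcp_pos: [0.5352, -0.0174, -0.0173]
contact_force: [-0.7, -0.9, 0.3]
tcp_pos: [0.5373, -0.017, -0.0172]
contact_force: [0.1, -0.4, -0.4]
tcp_pos: [0.5392, -0.0165, -0.0173]
contact_force: [-0.9, 0.4, -0.7]
```

```bash
(python3 -m creep '[[0,0,0,0,0,-0.1,34],[0,0,0,0,0,-0.1,34]]'; python3 -m creep '[[0,0,0,0,0,-0.1,34],[0,0,0,0,0,-0.1,34]]') | grep -E "tcp_pos|force"
```

```text
tcp_pos: [0.5412, -0.0161, -0.0172]
contact_force: [-0.4, -0.3, -0.1]
tcp_pos: [0.5431, -0.0157, -0.0172]
contact_force: [-0.2, 0.1, 0.8]
```

```bash
(python3 -m creep '[[0,0,0,0,0,-0.1,34],[0,0,0,0,0,0,34]]'; python3 -m creep '[[0,0,0,0,0,-0.1,34],[0,0,0,0,0,0,34]]'; python3 -m creep '[[0,0,0,0,0,-0.1,34],[0,0,0,0,0,0,34]]') | grep -E "tcp_pos|force"
```

```text
tcp_pos: [0.5443, -0.0155, -0.0172]
contact_force: [-0.2, 0.9, -0.0]
tcp_pos: [0.5449, -0.0154, -0.0172]
contact_force: [0.2, 0.8, 1.1]
tcp_pos: [0.5455, -0.0153, -0.0173]
contact_force: [-3.0, -1.2, 2.7]
```

```bash
(python3 -m creep '[[0,0,0,0,0,0,34]]'; python3 -m creep '[[0,0,0,0,0,-0.05,34],[0,0,0,0,0,0,34]]'; python3 -m creep '[[0,0,0,0,0,0,34]]') | grep -E "tcp_pos|force"; python3 - <<'E'
from fit import *
im,d,i=cap("top"); c=cloud(d,i); X,Y,Z=c[...,0],c[...,1],c[...,2]
def pl(c):
    X,Y,Z=c[...,0],c[...,1],c[...,2]; m=(Z>.07)&(Z<.088)&(X>.63)&(X<.8)&(Y>-.17)&(Y<.02); P=c[m]
    k=np.linalg.lstsq(np.c_[P[:,:2]-[.72,-.08],np.ones(len(P))],P[:,2],rcond=None)[0]; print("plane slopes,z",k.round(4))
    m=(Z>0.07)&(Z<.088)&(X>.6)&(X<.84)&(Y>-.22)&(Y<.06); print(cv2.minAreaRect((c[m][:,:2]*1000).astype(np.float32)))
pl(np.load("top0.npz")["c"]); pl(c)
E
```

```text
tcp_pos: [0.5455, -0.0153, -0.0173]
contact_force: [-3.0, 0.3, 2.0]
tcp_pos: [0.5459, -0.0152, -0.0173]
contact_force: [-5.1, -0.5, 2.5]
tcp_pos: [0.5459, -0.0152, -0.0173]
contact_force: [-4.7, -0.6, 2.2]
plane slopes,z [ 0.0009 -0.0006  0.078 ]
((726.8679809570312, -81.50544738769531), (204.30130004882812, 241.50119018554688), 9.307589530944824)
plane slopes,z [0.0022 0.0021 0.0781]
((727.7265014648438, -81.00990295410156), (204.3249969482422, 241.81011962890625), 8.979575157165527)
```

Contact is clear: push force went 0 → 3 → 5 N over about 1 mm, and the cabinet is still level. Now I'll retreat, rise, and go above the press spot.

```bash
python3 -m creep '[[0,0,0,0,0,0.7,34],[0,0,0,0,0,1.3,34],[0,0,0,-4,0,0,20],[0,0,0,-5,0,0,5],[0,0,0,-5,0,0,0],[0,0,0,0,0,0,0]]' 20; python3 wl.py; python3 plan.py .632 .003 .09 190 4
```

```text
time_s: 13.3
tcp_pos: [0.5312, -0.0183, 0.1301]
eef_rot: [179.2, 89.2, 11.1]
contact_force: [0.9, -0.9, 0.4]
gripper_width: 0.0039
rect [547.5 162.3  51.1 107.4  76.5]
edge heading -14.0 y at x=632 158.6
edge heading -10.4 y at x=632 122.0
tcp [ 0.5292 -0.0184  0.1267] F [-0.5 -0.  -1.4] xrange [501. 600.]
[0.008, -0.002, 0.0, 0.942, 0.005, -2.617]
[0.008, -0.002, 0.0, 0.936, -0.016, -2.619]
[0.008, -0.002, 0.0, 0.93, -0.037, -2.621]
[0.008, -0.002, 0.0, 0.925, -0.059, -2.623]
```

View pics/wl.png

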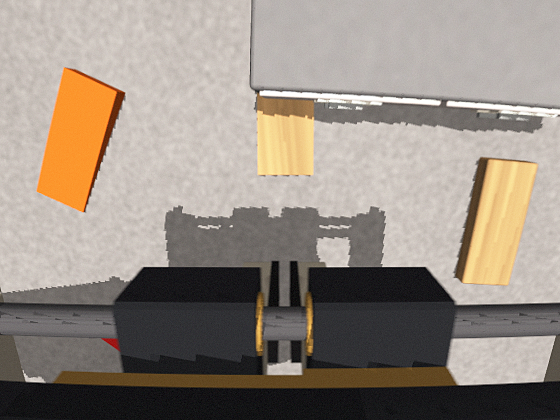

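The wedge sits square under the cabinet's front-left, thick end at px (285,175). I'll check the corner position from this view for the press spot.

```bash
python3 - <<'E'
from h import *
im,d,i=cap("wrist"); c=cloud(d,i); X,Y,Z=c[...,0],c[...,1],c[...,2]
m=(Z>.072)&(Z<.084)&(X>.58)&(X<.8)
m[:, :200]=0; m[100:]=0
n,l,st,_=cv2.connectedComponentsWithStats(m.astype(np.uint8)); m=l==1+st[1:,4].argmax(); P=c[m]
F=[];
for col in range(262,550,8):
    k=np.where(m[:,col])[0]
    if len(k): F.append(c[k.max()-1,col,:2])
L=[]
for rw in range(3,80,4):
    k=np.where(m[rw])[0]
    if len(k): L.append(c[rw,k.min()+1,:2])
F,L=np.array(F),np.array(L)
pf=np.polyfit(F[:,1],F[:,0],1); pl=np.polyfit(L[:,0],L[:,1],1); print("yaw front",np.degrees(-np.arctan(pf[0])),"left",np.degrees(np.arctan(pl[0])))
y=(pl[0]*pf[1]+pl[1])/(1-pl[0]*pf[0]); x=pf[0]*y+pf[1]; a=np.radians(9.3); print("corner",x,y,"press",x+.02*np.cos(a)+.02*np.sin(a), y+.02*np.sin(a)-.02*np.cos(a), "z",np.median(P[:,2]))
E
```

```text
yaw front 10.753029516560435 left 9.710566977423742
corner 0.6090353261236361 0.01894339342043281 press 0.6320045168738395 0.0024383555143638845 z 0.07833790197339083
```

```bash
python3 -m creep '[[0.008,0,0,0.9,0,-2.6,0],[0.008,0,0,0.9,0,-2.6,0],[0.008,0,0,0.9,0,-2.6,0],[0.008,0,0,0.9,-0.05,-2.6,0],[0,0,0,0,0,0,0],[0,0,0,0,0,0,0]]'; python3 plan.py .632 .0025 .06 190 2;python3 -c "
from plant import r; print(r.get_state()['tcp_pos'],r.get_state()['contact_force'])"
```

```text
time_s: 14.0
tcp_pos: [0.6275, 0.0012, 0.0844]
eef_rot: [1.8, 89.8, -168.2]
contact_force: [0.5, -0.1, -0.7]
gripper_width: 0.0008
[-0.0, 0.002, -0.0, 1.22, -0.024, -0.239]
[-0.0, 0.002, -0.0, 1.22, -0.024, -0.237]
[0.62745837 0.00121541 0.08441255] [ 0.4607432  -0.06900534 -0.66662872]
```

```bash
(python3 -m creep '[[0,0,0,1.2,0,-0.25,0],[0,0.004,0,0.9,0,-0.2,0],[0,0,0,0,0,0,0]]'; python3 -m creep '[[0,0,0,0.2,0,0,0],[0,0,0,0,0,0,0]]'; python3 -m creep '[[0,0,0,0.2,0,0,0],[0,0,0,0,0,0,0]]') | grep -E "tcp_pos|force"
```

```text
tcp_pos: [0.6317, 0.002, 0.064]
contact_force: [0.4, -0.8, 0.2]
tcp_pos: [0.6332, 0.0022, 0.0639]
contact_force: [0.0, 0.9, 0.5]
tcp_pos: [0.6333, 0.0023, 0.0618]
contact_force: [-0.3, 0.5, -0.4]
```

```bash
(python3 -m creep '[[0,0,0,0.2,0,0.05,0],[0,0,0,0,0,0,0]]'; python3 -m creep '[[0,0,0,0.15,0,0,0],[0,0,0,0,0,0,0]]';python3 -m creep '[[0,0,0,0.1,0,0,0],[0,0,0,0,0,0,0]]'; python3 -m creep '[[0,0,0,0.1,0,0,0],[0,0,0,0,0,0,0]]') | grep -E "tcp_pos|force"
```

```text
tcp_pos: [0.6326, 0.0021, 0.0596]
contact_force: [0.3, -0.8, 0.4]
tcp_pos: [0.6327, 0.0021, 0.0581]
contact_force: [0.2, 0.1, -0.1]
tcp_pos: [0.6327, 0.0021, 0.0571]
contact_force: [0.7, -0.5, -0.0]
tcp_pos: [0.6328, 0.0021, 0.0561]
contact_force: [0.0, -0.2, 0.2]
```

```bash
(python3 -m creep '[[0,0,0,0.07,0,0,0],[0,0,0,0,0,0,0]]'; python3 -m creep '[[0,0,0,0.07,0,0,0],[0,0,0,0,0,0,0]]';python3 -m creep '[[0,0,0,0.07,0,0,0],[0,0,0,0,0,0,0]]') | grep -E "tcp_pos|force"
```

```text
tcp_pos: [0.6329, 0.0022, 0.0556]
contact_force: [0.5, 0.7, -0.9]
tcp_pos: [0.6329, 0.0022, 0.0555]
contact_force: [-1.5, 0.6, 4.8]
tcp_pos: [0.6329, 0.0022, 0.0554]
contact_force: [-3.9, 0.8, 8.8]
```

```bash
(python3 -m creep '[[0,0,0,0.02,0,0.03,0],[0,0,0,0,0,0,0],[0,0,0,0,0,0,0]]'; python3 -m creep '[[0,0,0,0,0,0,0]]') | grep -E "tcp_pos|force"
```

```text
tcp_pos: [0.6329, 0.0022, 0.0553]
contact_force: [-4.8, 1.5, 10.3]
tcp_pos: [0.6329, 0.0022, 0.0554]
contact_force: [-3.0, 0.7, 8.8]
```

```bash
(python3 -m creep '[[0,0,0,0.02,0,0.03,0],[0,0,0,0,0,0,0],[0,0,0,0,0,0,0]]'; python3 -m creep '[[0,0,0,0,0,0,0]]') | grep -E "tcp_pos|force"; python3 - <<'E'
from h import *
F=[]
for n in ("side","side","top"):
    im,d,i=cap(n); s=r.get_state(); F.append(s["contact_force"])
    if n=="side": cv2.imwrite("pics/s9.png",cv2.resize(im[120:290,170:400],(800,591),interpolation=cv2.INTER_CUBIC))
c=cloud(d,i); X,Y,Z=c[...,0],c[...,1],c[...,2]
print("F",np.mean(F,0).round(1),"t",s["time_s"])
for nm,c in (("before",np.load("top0.npz")["c"]),("now",c)):
    X,Y,Z=c[...,0],c[...,1],c[...,2]
    m=(Z>.07)&(Z<.088)&(X>.72)&(X<.8)&(Y>-.17)&(Y<.02)|(Z>.07)&(Z<.088)&(X>.63)&(X<.8)&(Y>-.18)&(Y<-.1); P=c[m]
    print(nm,np.linalg.lstsq(np.c_[P[:,:2]-[.72,-.08],np.ones(len(P))],P[:,2],rcond=None)[0].round(4),len(P))
E
```

```text
tcp_pos: [0.6329, 0.0022, 0.0553]
contact_force: [-2.8, 1.7, 10.4]
tcp_pos: [0.6329, 0.0022, 0.0553]
contact_force: [-3.8, 0.6, 10.7]
F [-3.3  1.  10. ] t 17.05
before [ 0.0033 -0.0023  0.0779] 2109
now [0.002  0.0004 0.0779] 1497
```

View pics/s9.png

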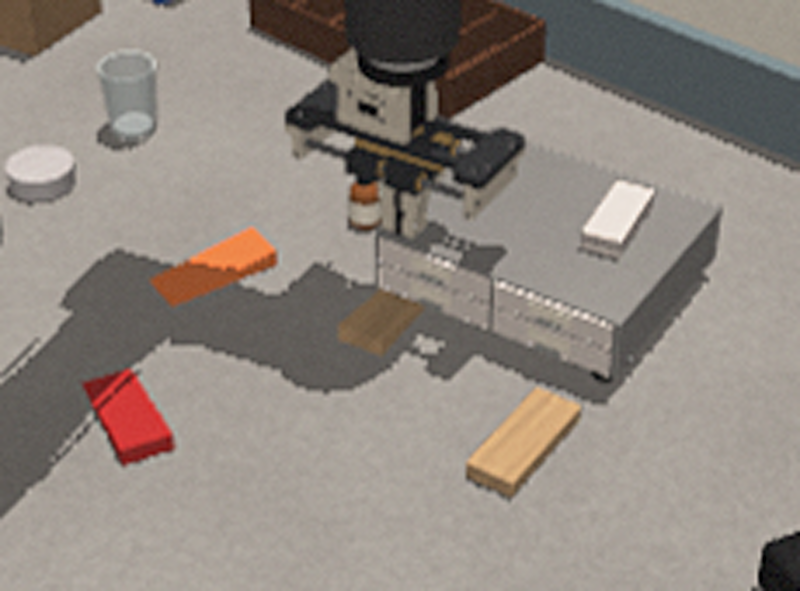

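The picture shows the wedge (380,320) under the front-left corner, the fingers pressing at (405,220), and the bystanders in place. I'm handing in.

```bash
python3 -c "
from plant import r; print(r.close_job())"
```

```text
the job is handed in; nothing more can be done
None
```

The wedge is under the cabinet's short front-left foot, thin end first and snug. I handed in at about 17 s with the fingertips still pressing on top above that foot.

- **Wedge:** I turned it onto the line to the foot by pushing on its thick end with the fingers spread, then pushed it straight in. I stopped when the push force rose from about 0 to 5 N over roughly 1 mm. It sits about 3° off the cabinet's own direction.
- **Press test:** The press averaged about 10 N down at (0.633, 0.002), about 1 mm from the measured press spot. The spot gave only about 0.2 mm, against 5–9 mm unwedged.
- **Cabinet and bystanders:** The cabinet top is level within the camera noise (slopes 0.002 or less). In the check before pressing, the cabinet had moved about 1 mm and 0.3°, also within noise. In the last picture the bystanders in view (bar, slide case, bottle, jar, tin and the orange and red look-alikes) look undisturbed. The flask and tally counter were not checked at the end.

**Disagreements:**
- **Fingertip position:** The visible finger pads end about 22 mm short of the reported TCP. My first push therefore passed above the wedge without touching it, and I worked from the measured fingertip height after that.
- **Sideways force:** About 3 N of sideways force remained during the press. Two small corrections took off only about 1 N.

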